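# Snap the bit cassette flush into the tool tray

## Task

Put the loose black bit cassette back into the long recess of the tool tray, bits up, and press it down past the two spring catches until it has snapped fully home, flush with the tray's deck at both ends, then let go. Lower it in rather than dropping it, and press gently: the tray stands on soft springs that must not be pushed down to their stops. Leave the other things on the shelf where they are.

Things in the scene. Friction and masses are not known exactly. Their poses are not given: they have to be found in the camera images.
- cassette: loose black plastic bit cassette, 70 (its x) x 30 (its y) x 32 mm high, 80 g, standing upright on the shelf. Origin: centre of its underside; z up to the top face, which shows two rows of small steel bit ends. Both short ends have a groove 3.5 mm deep across the full width, from 3 to 11 mm above the underside; it is the same either way round (half turn about z).
- recess (a point): centre of the mouth of the tray's long recess, level with the deck, 64 mm above the shelf when unloaded. x along the recess, z up. The recess is 72.4 (x) x 32.4 (y) mm and 32 mm deep with a flat floor: the cassette fits loosely (1.2 mm each side), its top flush with the deck; home, the cassette's origin is 32 mm below this point.
- catch_a (a point): tip of the wedge-shaped steel spring catch in the middle of the recess's +x end, 27 mm below the deck, sticking out 3.7 mm from the end wall. Set in the recess, the cassette rests on the two catches, standing about 8 mm proud. It takes a firm push (roughly 8 to 18 N) on each end, held until that end clicks down flush; the tray yields meanwhile.
- catch_b (a point): tip of the same kind of catch at the recess's -x end.
- deck (a point): centre of the deck, the flat top of the grey plastic tool tray, 150 (x) x 120 (y) mm; x and z as recess. The long recess lies 22 mm to its -y; a shorter one (48 x 32 mm, too short for the cassette) 32 mm to its +y. Sockets sunk in the deck stand 2 mm proud.
- tray (a joint): how far the tray has sunk on its soft springs, m: 0 unloaded, hard stop at 18 mm; it sinks several mm under a firm push, level, and rises again. More than 16 mm is pressed too hard. recess sinks with it.
- ratchet: bystander: loose chrome ratchet, 190 mm long, lying flat, head (36 mm round, 22 mm high) to its +x. Origin on the shelf under its middle.
- glasses_case: bystander: loose orange safety glasses case, 65 (x) x 160 (y) x 45 mm high. Origin: centre of its underside.
- spoon_rest: bystander: white ceramic spoon rest, a 100 mm round dish 20 mm high holding bolts, with a 54 mm handle to its +x. Origin: centre of the dish's underside.
- sprayer_head: bystander: loose green plastic sprayer head lying on its side, about 75 x 80 x 30 mm. Origin on the shelf under its middle.
Things that resemble listed ones, but are neither listed nor needed, are in the scene too. What is meant by the part that bears recess is not brown, purple or turquoise, and is the larger of those in its own colour.

How it is judged:
By the outcome, as a careful person would: the job done as asked, in the order asked, and still so for the second after the job is handed in, with the robot touching nothing.
It also fails if it takes over 48 s, if anything falls off the work surface, if the arm or the gripper's body presses on something with over 40 N, if the wrist force passes 120 N, or if a joint passes its speed limit or range.

## Robot

A 7-joint arm with a two-finger parallel gripper is mounted at the origin on the work surface. World frame = base frame: x ahead of the robot, y to its left, z up, the work surface at z = 0. Lengths are in m, angles in rad, forces in N, time in s.
With the tool pointing down it reaches from about 0.35 to 0.9 m from the base axis. Payload 7.2 kg.
Tool frame: the origin (TCP) lies between the finger pads; the fingertips stand bot.finger_overhang ahead of it and the grasp point (between the pads) lies 6 mm ahead of it (bot.finger_overhang is the distance from the TCP to the fingertips, in m); z points along the fingers, y is the line along which they close (so a half turn about z gives the same grasp; the last joint's range is limited). The gripper opens to 85 mm and grips with 20 to 120 N. Pads are 22 mm wide; open, the fingers measure 114 mm over their backs; the gripper's body (76 mm by 85 mm) begins 54 mm behind the grasp point. The pads swing forward as they close: fully open they stand 13 mm farther back than shut.
Start: joints at [-1.287, 0.411, -0.013, 1.596, 0.006, 1.134, -0.082], TCP at [0.215, 0.587, 0.256] pointing down, gripper open.
Joint ranges: [-2.95, 2.95], [-0.29, 1.99], [-1.47, 1.44], [0.14, 2.54], [-1.03, 4.17], [0.13, 1.85], [-2.86, 2.86]. Speed limits (rad/s): [2.39, 2.39, 3.01, 3.01, 3.14, 3.14, 3.14].

## Interface

Orientations are given as a rotation vector (axis times angle).
In Python, from cell import bot, eyes gives the robot as it stands.
- The arm moves only by the shell command python3 -m crank 'ROWS'. ROWS is JSON, a list of rows, each a list of 3 entries, a list of its own where there are three numbers: the opening, from 0 (shut) to 1 (fully open), then the shift along the tool's x, y, z as a fraction of full scale, then the turn, a rotation vector about the tool's x, y, z as a fraction of full scale. In form: [[claw, [x, y, z], [ax, ay, az]], ...]. A call has 1 to 5 rows; each row is the pose to reach, as a shift and turn from the pose commanded when the call began, along the tool's axes at that moment, turning the shorter way round; what a row does not reach only later rows make up. Full scale, the value 1, is 150 mm for a shift and 180 degrees for a turn. A row lasts 1/8 s, in which the tool goes at most 62.5 mm and 10.7 degrees, less where a joint would pass 70% of its speed; a pose out of reach is approached as far as the arm can. A call with a number of a shift or a turn outside -1 to 1 is refused whole. A call with a gripper value outside its range is refused whole. The fingers move at their own pace and stop on an object; the grip force is fixed at half the most. Time passes only in rows, so rows that repeat a pose let the fingers close. It gives the time, the measured TCP pose, the force, the opening and the grip force at its end, in the units of the state.
- bot.get_obs(): the state, without advancing time (a new reading comes with each control period).
- eyes.grab_frame(name): name is "scene" or "top"; returns the picture (400x640x3 uint8, red, green, blue); there is no depth.
- eyes.calibration(name): a dict with "K" (3x3 intrinsics, pixels), "xyz" and "attitude" of the camera in the world. Camera axes: x right, y down, z forward; pixel columns grow to the right and rows downward; lengths in m; the calibration is good to about 2 mm. A picture is of the moment at which its call begins. calibration takes no time and is no camera call.
- bot.hand_in(): hands the job in; it is judged then, once.
The state is a dict: "t": time; "joint_positions": joint angles; "qd": joint speeds; "joint_torque": joint torques, N m; "eef_pos": TCP position; "tool_rot": TCP orientation; "force": force on the tool from outside, world axes, zero at the start; "ft_torque": the same for the moment, N m; "grip_width": finger opening in m; "grasp_force": force on a finger pad.
Only numpy, scipy, OpenCV 4.12 (cv2) and the standard library are available. Lean on these libraries where they do the work, as an engineer would, in place of code of your own. Each camera call takes 0.05 s, during which the arm holds its last target. There are 200 camera calls.

## Working session

There is one attempt and no reset: what is moved stays moved. The work goes in short steps, Python scripts to look and compute and a shell command to move; the robot and the scene stay as the last step left them, time stands still between calls to the robot, and variables do not carry over. Pictures are saved under pics/ and viewed, at most 10 in all, crops included, and the job is handed in when it is done.

```bash
ls; mkdir -p pics; python3 - <<'E'
from cell import bot, eyes
import cv2
o=bot.get_obs()
print(o['t'],o['eef_pos'],o['tool_rot'],o['force'],o['grip_width'],bot.finger_overhang)
for n in("scene","top"):
    c=eyes.calibration(n);print(n,c)
    cv2.imwrite(f"pics/{n}0.png",eyes.grab_frame(n)[:,:,::-1])
E
```

```text
pics
0.0 [0.21524509 0.5862682  0.25543942] [-5.49728737e-01 -3.09294539e+00  2.57685858e-03] [-0.03438879  0.42849261 -1.09124319] 0.08548530573094267 0.025
scene {'K': array([[414.78575804,   0.        , 328.16112832],
       [  0.        , 414.78575804, 194.34483354],
       [  0.        ,   0.        ,   1.        ]]), 'xyz': array([ 1.16076383, -0.0290286 ,  1.07269063]), 'attitude': array([-1.97099489, -1.85833969,  0.52486878])}
top {'K': array([[479.61474229,   0.        , 319.39779405],
       [  0.        , 479.61474229, 193.6523917 ],
       [  0.        ,   0.        ,   1.        ]]), 'xyz': array([ 0.30559929, -0.01268417,  1.49168182]), 'attitude': array([-2.10238403,  2.14657884, -0.14578252])}
```

View pics/scene0.png

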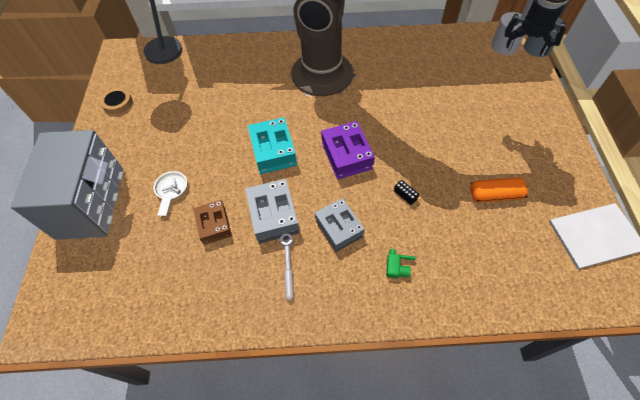

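View pics/top0.png

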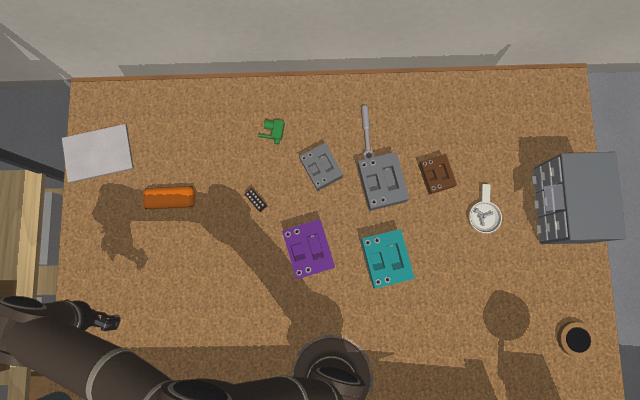

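The candidates for the tray are grey large (scene 271,210 / top 383,180), grey small (scene 340,224 / top 320,166), and brown, purple and turquoise. The larger grey one fits, since the other three colours are excluded. The cassette is at scene (407,192) / top (256,199). The ratchet head touches or nearly touches the tray at top (368,155). Next I confirm this in enlarged crops.

```bash
python3 - <<'E'
import cv2,numpy as np
s=cv2.imread('pics/scene0.png');t=cv2.imread('pics/top0.png')
def crop(im,x,y,w,h,k,step):
    c=cv2.resize(im[y:y+h,x:x+w],None,fx=k,fy=k,interpolation=cv2.INTER_CUBIC)
    for i in range(step,w,step): cv2.putText(c,str(x+i),(i*k-10,9),0,.32,(0,255,255),1); cv2.line(c,(i*k,10),(i*k,16),(0,255,255),1)
    for i in range(step,h,step): cv2.putText(c,str(y+i),(0,i*k+4),0,.32,(0,255,255),1); cv2.line(c,(22,i*k),(28,i*k),(0,255,255),1)
    return c
a=np.hstack([crop(t,343,143,80,75,5,10),crop(s,232,170,80,75,5,10)])
b=np.hstack([crop(t,238,184,40,22+3,10,5),crop(s,387,179,40,25,10,5)])
cv2.imwrite('pics/m1.png',np.vstack([a[:350],b]))
E
```

```text
(no output)
```

View pics/m1.png

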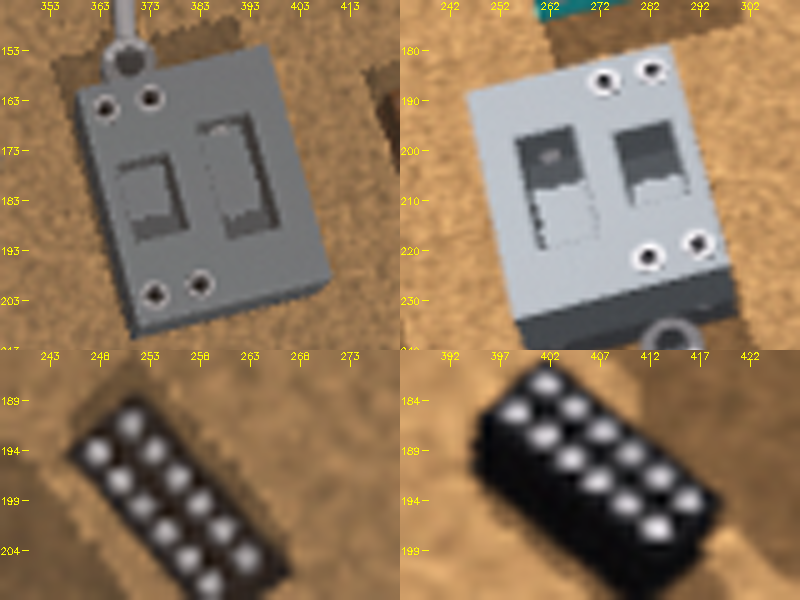

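The larger grey tray is confirmed. Its long recess is at top (385–399,165–191) and scene (255–272,195–220). The cassette stands upright with two rows of six bits. Now I fit the poses from both views.

```bash
cat > h.py <<'E'
import numpy as np
from scipy.spatial.transform import Rotation as R
from scipy.optimize import least_squares
from cell import bot, eyes
C={n:eyes.calibration(n) for n in("scene","top")}
def proj(n,P):
    c=C[n]; p=(np.atleast_2d(P)-c['xyz'])@R.from_rotvec(c['attitude']).as_matrix()
    q=p@c['K'].T; return q[:,:2]/q[:,2:]
def fit(model,obs,x0,fixz=None):
    # model Nx3 local pts; obs {cam: Nx2 (nan to skip)}; returns x,y,z,yaw
    def pts(p): 
        c,s=np.cos(p[3]),np.sin(p[3]); return model@np.array([[c,s,0],[-s,c,0],[0,0,1]])+p[:3]
    def f(p):
        p=p if fixz is None else np.r_[p[:2],fixz,p[3]]
        r=np.concatenate([(proj(n,pts(p))-o).ravel() for n,o in obs.items()]); return r[~np.isnan(r)]
    s=least_squares(f,x0); return s.x,np.sqrt(np.mean(s.fun**2))
def to_tool(target,yaw=None,o=None):
    """shift (fraction) in tool axes to bring TCP to target, and z-turn fraction so tool y is along yaw+90 (mod 180)"""
    o=o or bot.get_obs(); M=R.from_rotvec(o['tool_rot']).as_matrix()
    d=M.T@(np.array(target)-o['eef_pos'])/0.15
    out=[d]
    if yaw is not None:
        best=None
        for k in(0,1):
            a=yaw+k*np.pi; T=np.column_stack([[np.cos(a),np.sin(a),0],[np.sin(a),-np.cos(a),0],[0,0,-1]])
            v=R.from_matrix(M.T@T).as_rotvec()/np.pi
            if best is None or np.linalg.norm(v)<np.linalg.norm(best): best=v
        out.append(best)
    return out
E
python3 - <<'E'
from h import *
def px(l,k,x0,y0,ox,oy): return np.array([[x0+(a-ox)/k-.5,y0+(b-oy)/k-.5] for a,b in l])
A=[(131,424),(155,451),(178,477),(200,502),(223,529),(246,557)];B=[(98,452),(120,479),(143,505),(165,532),(188,558),(210,583)]
sA=[(547,384),(574,407),(603,431),(631,453),(660,477),(689,501)];sB=[(516,413),(545,436),(571,458),(597,481),(627,504),(657,527)]
t=px(A+B,10,238,184,0,350); s=px(sB[::-1]+sA[::-1],10,387,179,400,350)
from itertools import product
P=[]
for a,b in zip(t,s):
    r=least_squares(lambda p:np.r_[proj('top',p)[0]-a,proj('scene',p)[0]-b],[.5,.1,.03]);P.append(r.x)
P=np.array(P);print('bits mean',P.mean(0),'z sd',P[:,2].std())
d=(P[0]+P[6]-P[5]-P[11])/2;w=(P[:6]-P[6:]).mean(0);print('yaw',np.arctan2(d[1],d[0]),'len',np.linalg.norm(d),'w',w,np.arctan2(w[1],w[0]))
def rect(L,W,cx=0,cy=0): return np.array([[cx+L/2,cy+W/2,0],[cx+L/2,cy-W/2,0],[cx-L/2,cy-W/2,0],[cx-L/2,cy+W/2,0]])
m=np.vstack([rect(.0724,.0324),rect(.048,.032,0,.054)])
tt=px([(197,124),(247,112),(281,228),(230,240),(120,167),(170,154),(188,227),(137,240)],5,343,143,0,0)
# scene order: +x+y = lower right
ss=px([(599,236),(542,248),(515,140),(573,126),(690,193),(631,207),(613,135),(671,121)],5,232,170,400,0)
for o in({'top':tt,'scene':ss},):
    p,e=fit(m,o,[.6,-.1,.06,.2]);print('recess',p,e,'deck',)
for n,o in(('top',tt),('scene',ss)):
    print(n,fit(m,{n:o},[.6,-.1,.064,.2],.064))
E
```

```text
bits mean [0.53430885 0.2248639  0.03138296] z sd 0.0005217944859092161
yaw 0.6987331748495592 len 0.05503991421127179 w [ 0.00862734 -0.01069356 -0.00044209] -0.8919354391474011
recess [ 0.58515926 -0.19192732  0.06113667  0.22205195] 0.4499655444525369 deck
top (array([ 0.58473502, -0.19327121,  0.70005629,  0.22331182]), np.float64(0.28894498071014096))
scene (array([ 0.58680437, -0.19012483,  0.064     ,  0.22043327]), np.float64(0.20033587871066683))
```

```bash
python3 - <<'E'
from h import *
np.set_printoptions(precision=4,suppress=True)
o=bot.get_obs();print(R.from_rotvec(o['tool_rot']).as_matrix())
print(to_tool([.42,.30,.06],.689)); print(to_tool([.5343,.2249,.06],.689))
E
```

```text
[[-0.9388  0.3446 -0.0004]
 [ 0.3446  0.9388 -0.0014]
 [-0.0001 -0.0015 -1.    ]]
[array([-1.939 , -1.3196,  1.3057]), array([-0.0004, -0.0002, -0.3313])]
[array([-2.8269, -1.527 ,  1.3061]), array([-0.0004, -0.0002, -0.3313])]
```

```bash
python3 -m crank '[[0.35,[-0.97,-0.66,0.5],[0,0,0]],[0.35,[-0.97,-0.66,0.5],[0,0,0]],[0.35,[-0.97,-0.66,0.5],[0,0,0]],[0.35,[-0.97,-0.66,0.5],[0,0,0]]]'
python3 -m crank '[[0.35,[-0.97,-0.66,0.4],[0,0,-0.331]],[0.35,[-0.97,-0.66,0.4],[0,0,-0.331]],[0.35,[-0.97,-0.66,0.6],[0,0,-0.331]],[0.35,[-0.97,-0.66,0.6],[0,0,-0.331]],[0.35,[-0.97,-0.66,0.6],[0,0,-0.331]]]'
```

```text
t: 0.6
eef_pos: [0.3205, 0.4383, 0.1793]
tool_rot: [0.561, 3.091, -0.008]
force: [-0.1, 1.1, 0.6]
grip_width: 0.0298
grasp_force: 0.0
t: 1.23
eef_pos: [0.4205, 0.2994, 0.0901]
tool_rot: [0.894, -3.01, 0.001]
force: [0.5, -0.4, 0.8]
grip_width: 0.0297
grasp_force: 0.0
```

```bash
python3 -m crank '[[0.35,[0,0,0.2],[0,0,0]],[0.35,[0,0,0.39],[0,0,0]],[0.35,[0,0,0.39],[0,0,0]],[0.35,[0,0,0.39],[0,0,0]]]'
python3 -m crank '[[0.35,[0,0,0.015],[0,0,0]],[0.35,[0,0,0.03],[0,0,0]],[0.35,[0,0,0.04],[0,0,0]]]'
```

```text
t: 1.72
eef_pos: [0.4205, 0.3014, 0.0335]
tool_rot: [-0.889, 3.013, 0.001]
force: [-0.2, 0.0, -0.6]
grip_width: 0.0298
grasp_force: 0.0
t: 2.1
eef_pos: [0.4205, 0.3007, 0.0271]
tool_rot: [-0.888, 3.013, 0.0]
force: [-0.2, -0.6, 0.5]
grip_width: 0.0299
grasp_force: 0.0
```

```bash
python3 -m crank '[[0.35,[0,0,0.01],[0,0,0]],[0.35,[0,0,0.02],[0,0,0]],[0.35,[0,0,0.02],[0,0,0]]]'
python3 -m crank '[[0.35,[0,0,0.007],[0,0,0]],[0.35,[0,0,0.014],[0,0,0]],[0.35,[0,0,0.014],[0,0,0]]]'
```

```text
t: 2.48
eef_pos: [0.4204, 0.3006, 0.0246]
tool_rot: [-0.888, 3.013, -0.0]
force: [-2.4, -3.1, 12.1]
grip_width: 0.0297
grasp_force: 6.0
t: 2.85
eef_pos: [0.4204, 0.3006, 0.0245]
tool_rot: [-0.888, 3.013, -0.0]
force: [-8.8, -7.5, 39.0]
grip_width: 0.0301
grasp_force: 19.0
```

The fingertips touch the shelf at TCP z = 0.0246, so the overhang of 25 mm holds at a 30 mm opening. I lift off and move over the cassette.

```bash
python3 -m crank '[[0.35,[0,0,-0.4],[0,0,0]],[0.6,[0,0,-0.5],[0,0,0]],[0.6,[0,0,-0.5],[0,0,0]]]'
python3 - <<'E'
from h import *
np.set_printoptions(precision=4,suppress=True)
print(to_tool([.5343,.2249,.0495],.689))
E
```

```text
t: 3.22
eef_pos: [0.4209, 0.3009, 0.0976]
tool_rot: [-0.887, 3.011, 0.001]
force: [-0.6, 0.4, -0.9]
grip_width: 0.0511
grasp_force: 0.0
[array([-0.3592, -0.8358,  0.3214]), array([ 0.    ,  0.0008, -0.0369])]
```

```bash
python3 -m crank '[[0.6,[-0.2,-0.42,0],[0,0,-0.037]],[0.6,[-0.36,-0.836,0],[0,0,-0.037]],[0.6,[-0.36,-0.836,0.1],[0,0,-0.037]],[0.6,[-0.36,-0.836,0.2],[0,0,-0.037]],[0.6,[-0.36,-0.836,0.2],[0,0,-0.037]]]'
python3 - <<'E'
from h import *
np.set_printoptions(precision=4,suppress=True)
import cv2
print(to_tool([.5343,.2249,.0495],.689), proj('top',[.5343,.2249,.032]),proj('scene',[.5343,.2249,.032]))
s=eyes.grab_frame('scene')[:,:,::-1];t=eyes.grab_frame('top')[:,:,::-1]
cv2.imwrite('pics/s1.png',s);cv2.imwrite('pics/t1.png',t)
f=lambda im,x,y:cv2.resize(im[y-25:y+25,x-20:x+20],(400,500),interpolation=cv2.INTER_CUBIC)
cv2.imwrite('pics/m2.png',np.hstack([f(t,256,199),f(s,407,185)]))
E
```

```text
t: 3.85
eef_pos: [0.5308, 0.2253, 0.0641]
tool_rot: [1.064, -2.951, -0.001]
force: [-0.1, 0.1, -0.2]
grip_width: 0.051
grasp_force: 0.0
[array([-0.0168, -0.0176,  0.0975]), array([ 0.0007, -0.0015,  0.0009])] [[254.1967 198.8286]] [[406.2855 188.9815]]
```

View pics/m2.png

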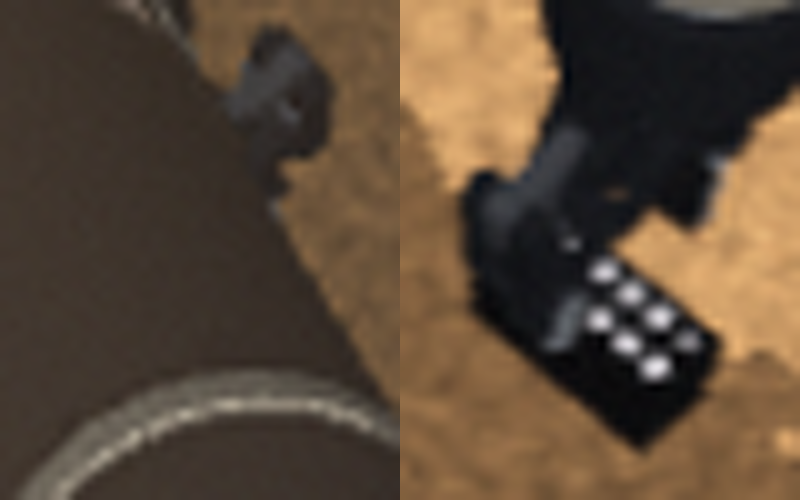

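```bash
python3 -m crank '[[0.6,[0,0,0.02],[0,0,0]],[0.6,[0,0,0.02],[0,0,0]]]'
python3 - <<'E'
from h import *
np.set_printoptions(precision=4,suppress=True)
print(to_tool([.5343,.2249,.0495],.689))
E
```

```text
t: 4.2
eef_pos: [0.5335, 0.2251, 0.064]
tool_rot: [-1.063, 2.956, 0.0]
force: [0.3, 0.4, 0.5]
grip_width: 0.0513
grasp_force: 0.0
[array([-0.0034, -0.0043,  0.0966]), array([-0.    ,  0.0002,  0.0005])]
```

```bash
python3 -m crank '[[0.6,[-0.003,-0.004,0.05],[0,0,0]],[0.6,[-0.003,-0.004,0.097],[0,0,0]],[0.6,[-0.003,-0.004,0.097],[0,0,0]],[0.6,[-0.003,-0.004,0.097],[0,0,0]]]'
```

```text
t: 4.7
eef_pos: [0.5344, 0.2243, 0.049]
tool_rot: [1.062, -2.957, -0.0]
force: [-0.1, 0.3, -0.0]
grip_width: 0.0511
grasp_force: 0.0
```

```bash
python3 -m crank '[[0.1,[0,0,0],[0,0,0]],[0.1,[0,0,0],[0,0,0]],[0.1,[0,0,0],[0,0,0]],[0.1,[0,0,0],[0,0,0]]]'
python3 -m crank '[[0.1,[0,0,-0.1],[0,0,0]],[0.1,[0,0,-0.3],[0,0,0]],[0.1,[0,0,-0.6],[0,0,0]],[0.1,[0,0,-0.6],[0,0,0]],[0.1,[0,0,-0.6],[0,0,0]]]'
python3 - <<'E'
from h import *
np.set_printoptions(precision=4,suppress=True)
for y in (.222,):
  print(to_tool([.5855,-.1918,.14],y),bot.get_obs()['joint_positions'])
E
```

```text
t: 5.2
eef_pos: [0.5348, 0.2245, 0.0497]
tool_rot: [-1.062, 2.956, 0.0]
force: [-0.4, -0.6, 5.4]
grip_width: 0.0281
grasp_force: 59.8
t: 5.82
eef_pos: [0.5342, 0.2242, 0.1393]
tool_rot: [-1.062, 2.957, -0.0]
force: [0.1, -0.2, -0.8]
grip_width: 0.028
grasp_force: 59.3
[array([ 1.5005, -2.3569, -0.0046]), array([-0.    ,  0.    ,  0.1488])] [-0.3689  0.4652 -0.1479  1.8216  0.0874  0.8609  1.7021]
```

```bash
python3 -m crank '[[0.1,[0.18,-0.25,-0.03],[0,0,0]],[0.1,[0.4,-0.52,-0.05],[0,0,0]],[0.1,[0.6,-0.78,-0.05],[0,0,0]],[0.1,[0.75,-0.98,-0.05],[0,0,0]],[0.1,[0.75,-0.98,-0.05],[0,0,0]]]'
python3 -m crank '[[0.1,[0.2,-0.28,0],[0,0,0]],[0.1,[0.45,-0.6,0],[0,0,0]],[0.1,[0.65,-0.85,0],[0,0,0]],[0.1,[0.75,-0.98,0],[0,0,0]],[0.1,[0.75,-0.98,0],[0,0,0]]]'
python3 -m crank '[[0.1,[0,-0.15,0],[0,0,0.045]],[0.1,[0,-0.3,0],[0,0,0.1]],[0.1,[0,-0.39,0],[0,0,0.149]],[0.1,[0,-0.39,0],[0,0,0.149]],[0.1,[0,-0.39,0],[0,0,0.149]]]'
python3 - <<'E'
from h import *
np.set_printoptions(precision=4,suppress=True)
import cv2
print(to_tool([.5855,-.1918,.14],.222),bot.get_obs()['joint_positions'])
s=eyes.grab_frame('scene')[:,:,::-1];t=eyes.grab_frame('top')[:,:,::-1]
cv2.imwrite('pics/s2.png',s);cv2.imwrite('pics/t2.png',t)
f=lambda im,x,y:cv2.resize(im[y-50:y+50,x-40:x+40],(400,500),interpolation=cv2.INTER_CUBIC)
cv2.imwrite('pics/m3.png',np.hstack([f(t,383,180),f(s,272,200)]))
E
```

```text
t: 6.45
eef_pos: [0.5403, 0.0352, 0.1453]
tool_rot: [1.053, -2.957, 0.001]
force: [-0.0, 0.7, -0.1]
grip_width: 0.0275
grasp_force: 59.4
t: 7.08
eef_pos: [0.5473, -0.1469, 0.1455]
tool_rot: [1.057, -2.957, -0.001]
force: [0.1, 0.9, -1.2]
grip_width: 0.0281
grasp_force: 59.4
t: 7.7
eef_pos: [0.5849, -0.1885, 0.1461]
tool_rot: [0.356, -3.12, -0.002]
force: [0.9, 0.7, -0.3]
grip_width: 0.0279
grasp_force: 59.4
[array([ 0.001 , -0.0222,  0.0403]), array([ 0.0004, -0.0003,  0.0016])] [ 0.1931  0.5032  0.0555  1.737  -0.0351  0.9038  2.0613]
```

View pics/m3.png

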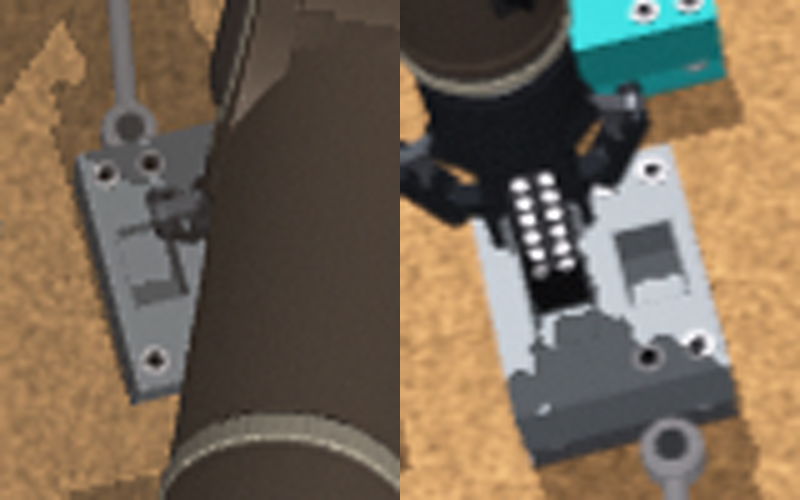

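The arm covers the recess in the top view. The scene view shows the cassette held above the recess, with the bits at about scene (256–265,186–204). I lower it to just above the deck and compare both in the scene camera only.

```bash
python3 -m crank '[[0.1,[0,-0.022,0.08],[0,0,0.001]],[0.1,[0,-0.022,0.17],[0,0,0.001]],[0.1,[0,-0.022,0.17],[0,0,0.001]],[0.1,[0,-0.022,0.17],[0,0,0.001]],[0.1,[0,-0.022,0.17],[0,0,0.001]]]'
python3 - <<'E'
from h import *
np.set_printoptions(precision=4,suppress=True)
import cv2
s=eyes.grab_frame('scene')[:,:,::-1]
cv2.imwrite('pics/s3.png',s)
x,y=248,182
cv2.imwrite('pics/m4.png',cv2.resize(s[y:y+50,x:x+40],None,fx=12,fy=12,interpolation=cv2.INTER_CUBIC))
o=bot.get_obs();print(o['eef_pos'])
E
```

```text
t: 8.43
eef_pos: [0.5861, -0.194, 0.1214]
tool_rot: [-0.342, 3.122, -0.0]
force: [-0.3, -0.7, -0.7]
grip_width: 0.0279
grasp_force: 59.4
[ 0.5862 -0.194   0.1215]
```

View pics/m4.png

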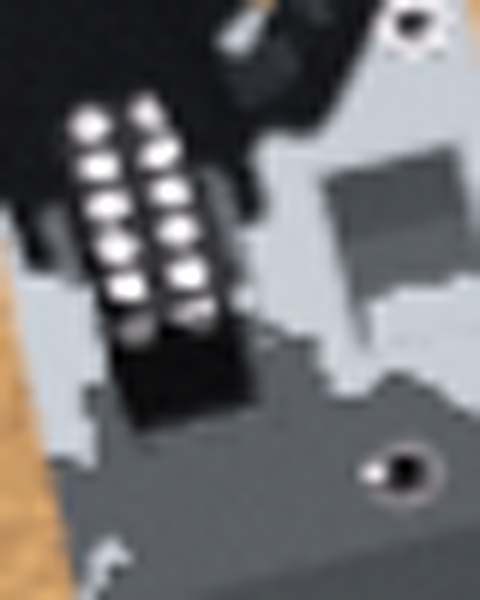

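```bash
cat > bits.py <<'E'
from h import *
np.set_printoptions(precision=4,suppress=True)
mb=np.array([[ (2.5-i)*.011, s*.00687,0] for s in(-1,1) for i in range(6)]) # -y column first, from +x to -x
E
python3 - <<'E'
from bits import *
L=[(90,125),(98,166),(108,207),(117,247),(127,289),(137,329)];Rr=[(np.nan,112),(160,154),(170,192),(179,231),(188,274),(197,313)]
o=np.array(L[::-1]+Rr[::-1],float)/12-.5+[248,182]; o[-1]=np.nan
for z in(.1035,.105): print(z,fit(mb,{'scene':o},[.586,-.19,z,.22],z))
# front bottom corners
c=np.array([(142,432),(255,402)])/12-.5+[248,182]
for z in(.0715,):
    for q in c:
        print(least_squares(lambda p:proj('scene',[p[0],p[1],z])[0]-q,[.6,-.19]).x)
a=.2204;print('recess +x end corners scene-frame shifted', )
print(bot.get_obs()['eef_pos'],R.from_rotvec(bot.get_obs()['tool_rot']).as_matrix()[:,0])
# original cassette scene-only
sA=[(547,384),(574,407),(603,431),(631,453),(660,477),(689,501)];sB=[(516,413),(545,436),(571,458),(597,481),(627,504),(657,527)]
s=np.array(sB[::-1]+sA[::-1])-[400,350]; s=s/10-.5+[387,179]
print('cass0 scene',fit(mb,{'scene':s},[.53,.22,.032,.69],.032))
E
```

```text
0.1035 (array([ 0.5867, -0.1937,  0.1035,  0.2225]), np.float64(0.08283734109961692))
0.105 (array([ 0.5875, -0.1934,  0.105 ,  0.2225]), np.float64(0.08194572624165926))
[ 0.6238 -0.1978]
[ 0.6176 -0.1722]
recess +x end corners scene-frame shifted
[ 0.5862 -0.194   0.1215] [-0.9762 -0.2167 -0.0007]
cass0 scene (array([0.5347, 0.2258, 0.1993, 0.6947]), np.float64(0.09290394614816955))
```

```bash
python3 - <<'E'
from bits import *
import cv2
def px(l,k,x0,y0,ox,oy): return np.array([[x0+(a-ox)/k-.5,y0+(b-oy)/k-.5] for a,b in l])
def rect(L,W,cx=0,cy=0): return np.array([[cx+L/2,cy+W/2,0],[cx+L/2,cy-W/2,0],[cx-L/2,cy-W/2,0],[cx-L/2,cy+W/2,0]])
A=[(131,424),(155,451),(178,477),(200,502),(223,529),(246,557)];B=[(98,452),(120,479),(143,505),(165,532),(188,558),(210,583)]
print('cass0 top',fit(mb,{'top':px(A+B,10,238,184,0,350)},[.53,.22,.032,.69],.032))
m=np.vstack([rect(.0724,.0324),rect(.048,.032,0,.054),rect(.15,.12,0,.022)])
D=np.array([np.nan,np.nan])
ss=px([(599,236),(542,248),(515,140),(573,126),(690,193),(631,207),(613,135),(671,121),(733,265),(516,320),(467,93),(669,44)],5,232,170,400,0)
tt=px([(197,124),(247,112),(281,228),(230,240),(120,167),(170,154),(188,227),(137,240),(np.nan,92),(267,44),(331,278),(np.nan,325)],5,343,143,0,0)
tt[[8,11]]=np.nan
ims=[]
for n,o,x,y in(('top',tt,343,143),('scene',ss,232,170)):
    p,e=fit(m,{n:o},[.586,-.19,.064,.22],.064);p[2]=.064;print(n,p,e)
    c,s=np.cos(p[3]),np.sin(p[3]);q=proj(n,m@np.array([[c,s,0],[-s,c,0],[0,0,1]])+p[:3])
    print('resid',(q-o).round(2).tolist())
    im=cv2.resize(cv2.imread(f'pics/{n}0.png')[y:y+75,x:x+80],None,fx=5,fy=5,interpolation=cv2.INTER_CUBIC)
    for i in range(3): cv2.polylines(im,[np.round((q[4*i:4*i+4]-[x,y]+.5)*5).astype(int)],True,(0,0,255),1)
    ims.append(cv2.resize(im[:350],None,fx=1,fy=1))
cv2.imwrite('pics/m5.png',np.hstack(ims))
E
```

```text
cass0 top (array([0.534 , 0.2235, 0.0593, 0.6962]), np.float64(0.07274160399255765))
top [ 0.5848 -0.1931  0.064   0.2224] 0.2928761993952319
resid [[0.13, 0.22], [0.47, 0.07], [0.01, -0.34], [-0.22, -0.16], [-0.65, -0.31], [-0.4, -0.24], [0.11, 0.3], [0.01, 0.25], [nan, nan], [0.05, -0.1], [0.49, 0.28], [nan, nan]]
scene [ 0.5868 -0.19    0.064   0.2238] 0.1920624010434894
resid [[0.01, -0.26], [-0.17, 0.28], [0.26, 0.03], [-0.1, 0.06], [-0.17, -0.21], [0.39, -0.16], [0.33, -0.06], [-0.25, 0.01], [-0.19, 0.01], [-0.14, 0.23], [-0.18, 0.09], [0.23, -0.03]]
```

View pics/m5.png

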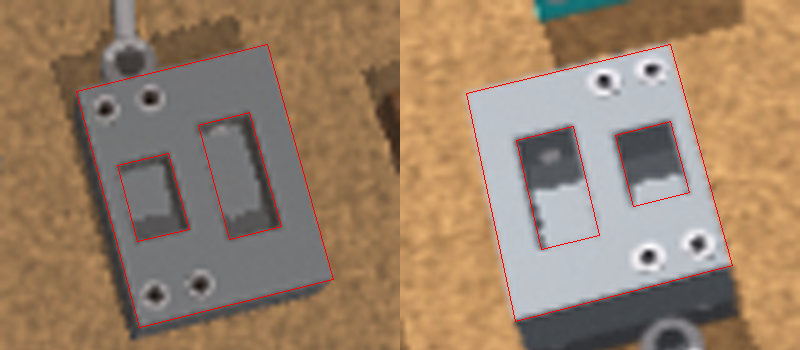

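The fits overlay both the deck and the recess well. Relative to the cassette in the same camera, the recess is about 3 mm to +y of where I now hold it. I shift over and lower slowly, feeling for contact.

```bash
python3 - <<'E'
from h import *
np.set_printoptions(precision=4,suppress=True)
print(to_tool([.5863,-.1909,.1155],.2225))
E
```

```text
[array([-0.0054,  0.0201,  0.0402]), array([-0.0001,  0.0002, -0.0013])]
```

```bash
python3 -m crank '[[0.1,[-0.005,0.020,0.02],[0,0,-0.001]],[0.1,[-0.005,0.020,0.04],[0,0,-0.001]],[0.1,[-0.005,0.020,0.04],[0,0,-0.001]],[0.1,[-0.005,0.020,0.04],[0,0,-0.001]]]'
python3 -m crank '[[0.1,[0,0,0.01],[0,0,0]],[0.1,[0,0,0.02],[0,0,0]],[0.1,[0,0,0.025],[0,0,0]],[0.1,[0,0,0.025],[0,0,0]]]'
```

```text
t: 8.98
eef_pos: [0.586, -0.1909, 0.1151]
tool_rot: [0.347, -3.122, 0.0]
force: [0.1, -0.4, -0.4]
grip_width: 0.0279
grasp_force: 59.4
t: 9.48
eef_pos: [0.5859, -0.1909, 0.1113]
tool_rot: [0.347, -3.122, -0.0]
force: [0.1, -0.1, -0.4]
grip_width: 0.028
grasp_force: 59.4
```

```bash
python3 -m crank '[[0.1,[0,0,0.012],[0,0,0]],[0.1,[0,0,0.025],[0,0,0]],[0.1,[0,0,0.035],[0,0,0]],[0.1,[0,0,0.035],[0,0,0]]]'
```

```text
t: 9.98
eef_pos: [0.5859, -0.1908, 0.1059]
tool_rot: [0.347, -3.122, -0.0]
force: [-0.5, -0.1, -1.1]
grip_width: 0.0282
grasp_force: 59.4
```

It is inside the recess with no contact force. I continue down toward the catches.

```bash
python3 -m crank '[[0.1,[0,0,0.02],[0,0,0]],[0.1,[0,0,0.04],[0,0,0]],[0.1,[0,0,0.06],[0,0,0]],[0.1,[0,0,0.08],[0,0,0]],[0.1,[0,0,0.08],[0,0,0]]]'
python3 -m crank '[[0.1,[0,0,0.007],[0,0,0]],[0.1,[0,0,0.014],[0,0,0]],[0.1,[0,0,0.02],[0,0,0]],[0.1,[0,0,0.02],[0,0,0]]]'
```

```text
t: 10.6
eef_pos: [0.5858, -0.1908, 0.0938]
tool_rot: [0.347, -3.122, -0.0]
force: [0.6, 0.6, -0.8]
grip_width: 0.0279
grasp_force: 59.4
t: 11.1
eef_pos: [0.5859, -0.1909, 0.0911]
tool_rot: [0.347, -3.122, -0.0]
force: [-0.3, 0.1, -0.9]
grip_width: 0.028
grasp_force: 59.4
```

```bash
python3 -m crank '[[0.1,[0,0,0.005],[0,0,0]],[0.1,[0,0,0.01],[0,0,0]],[0.1,[0,0,0.01],[0,0,0]]]'
python3 -m crank '[[0.1,[0,0,0.005],[0,0,0]],[0.1,[0,0,0.008],[0,0,0]],[0.1,[0,0,0.008],[0,0,0]]]'
```

```text
t: 11.48
eef_pos: [0.5857, -0.1911, 0.0896]
tool_rot: [0.347, -3.122, 0.0]
force: [-2.0, -0.8, 1.7]
grip_width: 0.0284
grasp_force: 59.7
t: 11.85
eef_pos: [0.5857, -0.1911, 0.0884]
tool_rot: [0.347, -3.122, 0.0]
force: [-3.5, -0.1, 2.9]
grip_width: 0.0279
grasp_force: 59.9
```

```bash
python3 -m crank '[[0.5,[0,0,0],[0,0,0]],[0.6,[0,0,0],[0,0,0]],[0.6,[0,0,0],[0,0,0]],[0.6,[0,0,-0.1],[0,0,0]]]'
python3 -m crank '[[0.6,[0,0,-0.2],[0,0,0]],[0.3,[0,0,-0.2],[0,0,0]],[0.0,[0,0,-0.2],[0,0,0]],[0.0,[0,0,-0.2],[0,0,0]],[0.0,[0,0,-0.2],[0,0,0]]]'
python3 - <<'E'
from bits import *
import cv2
s=eyes.grab_frame('scene')[:,:,::-1];t=eyes.grab_frame('top')[:,:,::-1]
cv2.imwrite('pics/s5.png',s);cv2.imwrite('pics/t5.png',t)
x,y=240,175
cv2.imwrite('pics/m6.png',cv2.resize(s[y:y+60,x:x+60],None,fx=10,fy=10,interpolation=cv2.INTER_CUBIC))
for a in(.024,-.024):
    d=a*np.array([np.cos(.2225),np.sin(.2225)]); print(a,to_tool([.5863+d[0],-.1909+d[1],.105],.2225))
E
```

```text
t: 12.35
eef_pos: [0.5853, -0.1905, 0.1029]
tool_rot: [0.347, -3.12, -0.001]
force: [-0.2, -0.4, 0.2]
grip_width: 0.0513
grasp_force: 0.0
t: 12.98
eef_pos: [0.5856, -0.1907, 0.1327]
tool_rot: [0.347, -3.121, -0.001]
force: [0.2, -0.6, 0.8]
grip_width: -0.0002
grasp_force: 0.0
0.024 [array([-0.1637, -0.0015,  0.1861]), array([ 0.0001, -0.0002, -0.0003])]
-0.024 [array([ 0.1563, -0.0018,  0.1863]), array([ 0.0001, -0.0002, -0.0003])]
```

View pics/m6.png

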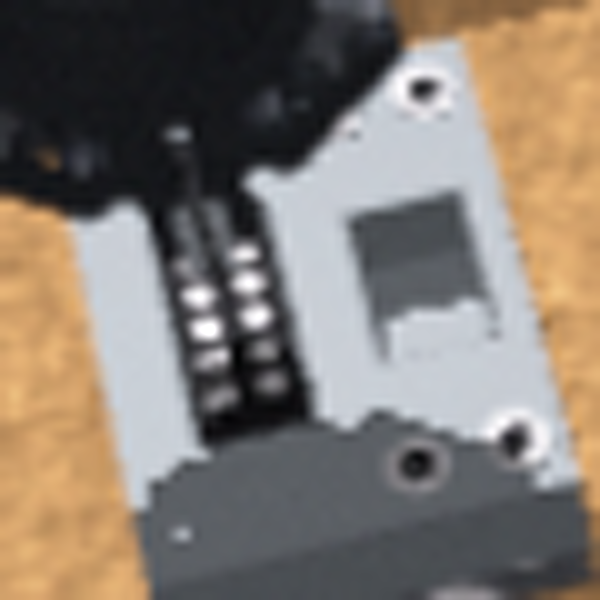

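The cassette sits upright in the recess, slightly proud (scene about 256–271,196–219). I press the +x end first with the shut fingers.

```bash
python3 -m crank '[[0,[-0.164,-0.001,0],[0,0,0]],[0,[-0.164,-0.001,0.09],[0,0,0]],[0,[-0.164,-0.001,0.18],[0,0,0]],[0,[-0.164,-0.001,0.18],[0,0,0]]]'
python3 -m crank '[[0,[0,0,0.01],[0,0,0]],[0,[0,0,0.02],[0,0,0]],[0,[0,0,0.03],[0,0,0]],[0,[0,0,0.04],[0,0,0]],[0,[0,0,0.045],[0,0,0]]]'
```

```text
t: 13.58
eef_pos: [0.608, -0.1857, 0.1043]
tool_rot: [0.346, -3.119, -0.002]
force: [-0.9, -0.3, 0.1]
grip_width: -0.0001
grasp_force: 0.0
t: 14.2
eef_pos: [0.61, -0.1856, 0.0997]
tool_rot: [-0.347, 3.122, 0.0]
force: [0.8, -0.0, -1.0]
grip_width: -0.0004
grasp_force: 0.0
```

```bash
python3 -m crank '[[0,[0,0,0.008],[0,0,0]],[0,[0,0,0.016],[0,0,0]],[0,[0,0,0.02],[0,0,0]],[0,[0,0,0.02],[0,0,0]]]'
```

```text
t: 14.7
eef_pos: [0.6102, -0.1856, 0.0968]
tool_rot: [-0.347, 3.122, -0.0]
force: [0.5, -0.4, 0.8]
grip_width: 0.0002
grasp_force: 0.6
```

```bash
python3 -m crank '[[0,[0,0,0.01],[0,0,0]],[0,[0,0,0.02],[0,0,0]],[0,[0,0,0.02],[0,0,0]]]'
python3 -m crank '[[0,[0,0,0.01],[0,0,0]],[0,[0,0,0.02],[0,0,0]],[0,[0,0,0.02],[0,0,0]]]'
```

```text
t: 15.08
eef_pos: [0.6104, -0.1857, 0.094]
tool_rot: [-0.347, 3.122, -0.0]
force: [0.9, 0.8, 4.3]
grip_width: -0.0004
grasp_force: 2.2
t: 15.45
eef_pos: [0.6108, -0.1857, 0.0914]
tool_rot: [-0.347, 3.121, -0.001]
force: [1.6, -0.1, 6.5]
grip_width: 0.0
grasp_force: 3.4
```

```bash
python3 -m crank '[[0,[0,0,0.01],[0,0,0]],[0,[0,0,0.02],[0,0,0]],[0,[0,0,0.02],[0,0,0]]]'
python3 -m crank '[[0,[0,0,0.007],[0,0,0]],[0,[0,0,0.014],[0,0,0]],[0,[0,0,0.014],[0,0,0]]]'
```

```text
t: 15.82
eef_pos: [0.6113, -0.1856, 0.0887]
tool_rot: [-0.347, 3.12, -0.001]
force: [1.7, 1.6, 7.9]
grip_width: -0.0001
grasp_force: 3.8
t: 16.2
eef_pos: [0.6113, -0.1857, 0.087]
tool_rot: [-0.347, 3.119, -0.001]
force: [0.9, 1.1, 10.8]
grip_width: 0.0001
grasp_force: 5.2
```

```bash
python3 -m crank '[[0,[0,0,0.005],[0,0,0]],[0,[0,0,0.01],[0,0,0]],[0,[0,0,0.01],[0,0,0]]]'
python3 -m crank '[[0,[0,0,0.005],[0,0,0]],[0,[0,0,0.01],[0,0,0]],[0,[0,0,0.01],[0,0,0]]]'
```

```text
t: 16.58
eef_pos: [0.6113, -0.1857, 0.0859]
tool_rot: [-0.347, 3.119, -0.001]
force: [-0.3, 1.6, 13.5]
grip_width: -0.0001
grasp_force: 6.5
t: 16.95
eef_pos: [0.6114, -0.1857, 0.0847]
tool_rot: [-0.347, 3.119, -0.001]
force: [-1.7, 2.3, 15.1]
grip_width: -0.0001
grasp_force: 7.6
```

```bash
python3 -m crank '[[0,[0,0,0.005],[0,0,0]],[0,[0,0,0.01],[0,0,0]],[0,[0,0,0.01],[0,0,0]],[0,[0,0,0.01],[0,0,0]]]'
python3 - <<'E'
from bits import *
import cv2
s=eyes.grab_frame('scene')[:,:,::-1]
cv2.imwrite('pics/s6.png',s)
x,y=240,175
cv2.imwrite('pics/m7.png',cv2.resize(s[y:y+60,x:x+60],None,fx=10,fy=10,interpolation=cv2.INTER_CUBIC))
E
```

```text
t: 17.45
eef_pos: [0.6114, -0.1857, 0.0835]
tool_rot: [-0.347, 3.119, -0.001]
force: [-2.7, 1.1, 17.6]
grip_width: 0.0002
grasp_force: 8.7
```

View pics/m7.png

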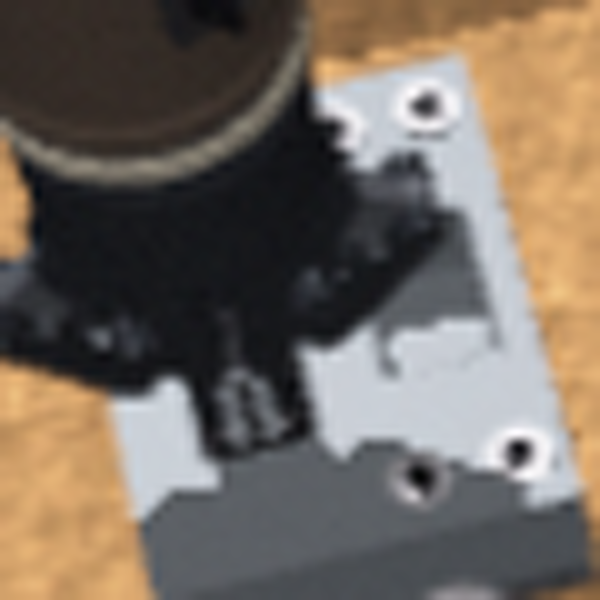

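```bash
cat > sink.py <<'E'
from bits import *
import cv2,sys
def sink(a,b):
    a=cv2.imread(a);b=cv2.imread(b);out=[]
    for u,v,w in((292,219,5),(282,184,5)):
        k=10;T=cv2.resize(a[v-w:v+w+1,u-w:u+w+1],None,fx=k,fy=k,interpolation=cv2.INTER_CUBIC)
        I=cv2.resize(b[v-w-5:v+w+6,u-w-5:u+w+6],None,fx=k,fy=k,interpolation=cv2.INTER_CUBIC)
        r=cv2.matchTemplate(I,T,cv2.TM_CCOEFF_NORMED);_,s,_,l=cv2.minMaxLoc(r);d=np.array(l)/k-5
        P=least_squares(lambda p:proj('scene',[p[0],p[1],.066])[0]-[u,v],[.6,-.15]).x
        g=(proj('scene',[*P,.056])-proj('scene',[*P,.066]))[0]/10
        out.append((d.round(2),round(s,3),'mm',round(float(d@g/(g@g)),2)))
    return out
E
python3 -c "
from sink import *
print(sink('pics/s5.png','pics/s6.png'),sink('pics/scene0.png','pics/s5.png'))"
```

```text
[(array([0.1, 1.6]), 0.869, 'mm', 9.32), (array([-2.2, -1.9]), 0.449, 'mm', -12.17)] [(array([0. , 0.1]), 0.612, 'mm', 0.58), (array([0.3, 0.1]), 0.688, 'mm', 0.83)]
```

Comparing the sockets shows the tray has sunk about 9 mm of the 13.5 mm travel, which leaves margin to 16 mm. I press on.

```bash
python3 -m crank '[[0,[0,0,0.005],[0,0,0]],[0,[0,0,0.01],[0,0,0]],[0,[0,0,0.01],[0,0,0]]]'
python3 -m crank '[[0,[0,0,0.005],[0,0,0]],[0,[0,0,0.01],[0,0,0]],[0,[0,0,0.01],[0,0,0]]]'
python3 -c "
from sink import *
cv2.imwrite('pics/s7.png',eyes.grab_frame('scene')[:,:,::-1]);print(sink('pics/s5.png','pics/s7.png'))"
```

```text
t: 17.88
eef_pos: [0.6114, -0.1858, 0.0823]
tool_rot: [-0.347, 3.119, -0.001]
force: [-2.4, 1.2, 19.9]
grip_width: -0.0001
grasp_force: 9.8
t: 18.25
eef_pos: [0.6114, -0.1858, 0.081]
tool_rot: [-0.347, 3.119, -0.001]
force: [-3.4, 1.8, 22.1]
grip_width: -0.0
grasp_force: 11.0
[(array([0.2, 1.9]), 0.889, 'mm', 11.16), (array([0.3, 1.6]), 0.477, 'mm', 8.65)]
```

```bash
python3 -m crank '[[0,[0,0,-0.02],[0,0,0]],[0,[0,0,-0.04],[0,0,0]],[0,[0,0,-0.055],[0,0,0]],[0,[0,0,-0.055],[0,0,0]],[0,[0,0,-0.055],[0,0,0]]]'
python3 -m crank '[[0,[0,0,-0.01],[0,0,0]],[0,[0,0,-0.013],[0,0,0]],[0,[0,0,-0.013],[0,0,0]]]'
```

```text
t: 18.92
eef_pos: [0.6113, -0.1857, 0.0877]
tool_rot: [-0.347, 3.119, -0.001]
force: [1.0, 0.7, 9.6]
grip_width: -0.0003
grasp_force: 4.9
t: 19.3
eef_pos: [0.6113, -0.1857, 0.0893]
tool_rot: [-0.347, 3.119, -0.001]
force: [2.4, -0.2, 6.6]
grip_width: -0.0002
grasp_force: 3.5
```

The unload curve gives a tray stiffness of about 1.9 N/mm. The +x end is 4 to 5 mm lower and limited by its tilt, so I press the -x end now.

```bash
python3 -m crank '[[0,[0,0,-0.1],[0,0,0]],[0,[0,0,-0.12],[0,0,0]],[0,[0.15,0,-0.12],[0,0,0]],[0,[0.32,0,-0.12],[0,0,0]],[0,[0.32,0,-0.12],[0,0,0]]]'
python3 -m crank '[[0,[0,0,0.02],[0,0,0]],[0,[0,0,0.05],[0,0,0]],[0,[0,0,0.065],[0,0,0]],[0,[0,0,0.065],[0,0,0]]]'
```

```text
t: 19.92
eef_pos: [0.5611, -0.1971, 0.1062]
tool_rot: [0.344, -3.121, -0.0]
force: [0.5, -0.4, 0.2]
grip_width: 0.0003
grasp_force: 0.0
t: 20.42
eef_pos: [0.5638, -0.1958, 0.0965]
tool_rot: [-0.348, 3.122, 0.0]
force: [0.8, 1.0, 2.5]
grip_width: 0.0001
grasp_force: 1.4
```

```bash
python3 -m crank '[[0,[0,0,0.015],[0,0,0]],[0,[0,0,0.03],[0,0,0]],[0,[0,0,0.035],[0,0,0]],[0,[0,0,0.035],[0,0,0]]]'
python3 -m crank '[[0,[0,0,0.01],[0,0,0]],[0,[0,0,0.02],[0,0,0]],[0,[0,0,0.02],[0,0,0]]]'
python3 -m crank '[[0,[0,0,0.008],[0,0,0]],[0,[0,0,0.016],[0,0,0]],[0,[0,0,0.016],[0,0,0]]]'
```

```text
t: 20.92
eef_pos: [0.5636, -0.1962, 0.0921]
tool_rot: [-0.347, 3.121, -0.001]
force: [-1.3, 0.7, 8.0]
grip_width: -0.0001
grasp_force: 4.0
t: 21.3
eef_pos: [0.5634, -0.1965, 0.0891]
tool_rot: [-0.347, 3.122, -0.001]
force: [-0.9, 1.0, 9.5]
grip_width: -0.0001
grasp_force: 4.5
t: 21.68
eef_pos: [0.5634, -0.1965, 0.0864]
tool_rot: [-0.347, 3.122, -0.001]
force: [-0.9, 0.0, 6.6]
grip_width: -0.0003
grasp_force: 2.9
```

The force dropped, so the -x end clicked. I push it fully home.

```bash
python3 -m crank '[[0,[0,0,0.01],[0,0,0]],[0,[0,0,0.025],[0,0,0]],[0,[0,0,0.025],[0,0,0]]]'
python3 -m crank '[[0,[0,0,0.01],[0,0,0]],[0,[0,0,0.02],[0,0,0]],[0,[0,0,0.02],[0,0,0]]]'
```

```text
t: 22.05
eef_pos: [0.5635, -0.1965, 0.0832]
tool_rot: [-0.347, 3.122, -0.001]
force: [-2.1, 0.2, 11.6]
grip_width: -0.0001
grasp_force: 5.9
t: 22.42
eef_pos: [0.5635, -0.1965, 0.0808]
tool_rot: [-0.347, 3.121, -0.001]
force: [-4.0, 1.8, 16.7]
grip_width: -0.0
grasp_force: 8.2
```

The -x end zero-load level is 0.0895, about flush. Back to the +x end.

```bash
python3 -m crank '[[0,[0,0,-0.1],[0,0,0]],[0,[0,0,-0.14],[0,0,0]],[0,[-0.15,0,-0.14],[0,0,0]],[0,[-0.305,0,-0.14],[0,0,0]],[0,[-0.305,0,-0.14],[0,0,0]]]'
python3 -m crank '[[0,[0,0,0.04],[0,0,0]],[0,[0,0,0.08],[0,0,0]],[0,[0,0,0.1],[0,0,0]],[0,[0,0,0.1],[0,0,0]]]'
python3 -m crank '[[0,[0,0,0.01],[0,0,0]],[0,[0,0,0.02],[0,0,0]],[0,[0,0,0.02],[0,0,0]]]'
```

```text
t: 23.05
eef_pos: [0.6087, -0.185, 0.0996]
tool_rot: [-0.35, 3.122, 0.001]
force: [-0.1, 0.4, -0.4]
grip_width: 0.0
grasp_force: 0.0
t: 23.55
eef_pos: [0.6068, -0.1867, 0.0853]
tool_rot: [0.346, -3.121, -0.0]
force: [-3.4, 0.2, 7.9]
grip_width: -0.0002
grasp_force: 3.8
t: 23.92
eef_pos: [0.6069, -0.1867, 0.0831]
tool_rot: [0.346, -3.122, -0.0]
force: [-4.1, 0.7, 12.0]
grip_width: 0.0
grasp_force: 6.0
```

```bash
python3 -m crank '[[0,[0,0,0.01],[0,0,0]],[0,[0,0,0.025],[0,0,0]],[0,[0,0,0.025],[0,0,0]]]'
python3 -m crank '[[0,[0,0,-0.1],[0,0,0]],[0,[0,0,-0.3],[0,0,0]],[0,[0.0,0,-0.6],[0,0,0]],[0,[0.4,0,-0.9],[0,0,0]],[0,[0.9,0,-0.95],[0,0,0]]]'
python3 -m crank '[[0,[0.4,0,-0.3],[0,0,0]],[0,[0.7,0,-0.5],[0,0,0]],[0,[0.9,0,-0.5],[0,0,0]],[0,[0.9,0,-0.5],[0,0,0]]]'
python3 - <<'E'
from sink import *
s=eyes.grab_frame('scene')[:,:,::-1];t=eyes.grab_frame('top')[:,:,::-1]
cv2.imwrite('pics/s8.png',s);cv2.imwrite('pics/t8.png',t)
print(sink('pics/scene0.png','pics/s8.png'))
f=lambda im,x,y:cv2.resize(im[y:y+60,x:x+50],None,fx=8,fy=8,interpolation=cv2.INTER_CUBIC)
cv2.imwrite('pics/m8.png',np.hstack([f(t,365,148),f(s,243,178)]))
E
```

```text
t: 24.3
eef_pos: [0.6069, -0.1867, 0.08]
tool_rot: [0.346, -3.122, 0.0]
force: [-7.4, 1.8, 17.8]
grip_width: 0.0001
grasp_force: 8.8
t: 24.92
eef_pos: [0.4991, -0.2111, 0.2189]
tool_rot: [-0.348, 3.118, -0.003]
force: [-0.1, -1.0, -0.1]
grip_width: -0.0001
grasp_force: 0.0
t: 25.42
eef_pos: [0.3649, -0.2412, 0.2926]
tool_rot: [-0.341, 3.122, -0.001]
force: [0.3, 0.1, -0.7]
grip_width: 0.0
grasp_force: 0.0
[(array([-0.3,  0.2]), 0.607, 'mm', 0.83), (array([ 0.3, -0.1]), 0.336, 'mm', -0.21)]
```

View pics/m8.png

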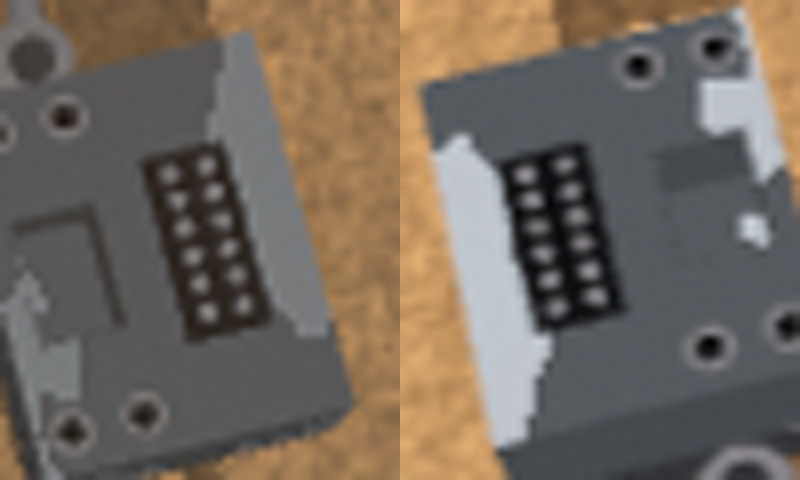

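The cassette is in the recess with no side faces visible: top (383–399,166–190), scene (255–271,196–219). As a numerical check for tilt, I triangulate the bits.

```bash
python3 - <<'E'
from bits import *
tl=[(170,174),(177,199),(184,227),(192,255),(199,283),(208,312)];tr=[(207,165),(214,190),(221,219),(229,247),(237,274),(244,304)]
sl=[(526,174),(533,199),(537,227),(542,253),(550,279),(557,306)];sr=[(565,164),(572,190),(577,215),(583,243),(590,270),(597,296)]
T=np.array(tr+tl)/8-.5+[365,148]; S=(np.array(sl[::-1]+sr[::-1])-[400,0])/8-.5+[243,178]
P=np.array([least_squares(lambda p:np.r_[proj('top',p)[0]-a,proj('scene',p)[0]-b],[.58,-.19,.06]).x for a,b in zip(T,S)])
print(P[:,2].reshape(2,6),P.mean(0)); 
x=np.tile(np.arange(6),2)*-.011;print('slope mm over 66mm',np.polyfit(x,P[:,2],1)[0]*66)
for n,o in(('top',T),('scene',S)): print(n,fit(mb,{n:o},[.586,-.19,.064,.22],.064))
E
```

```text
[[0.0629 0.0643 0.0633 0.0628 0.0641 0.0625]
 [0.0629 0.0637 0.0638 0.0644 0.0637 0.0632]] [ 0.5862 -0.1921  0.0635]
slope mm over 66mm 0.09834962615410248
top (array([ 0.5861, -0.1932,  0.0627,  0.2157]), np.float64(0.11981895975649251))
scene (array([ 0.5865, -0.1909,  0.0637,  0.2215]), np.float64(0.10257895738852461))
```

The bits are level (0.1 mm over the length) at z = 63.5 mm, so the cassette is flush at both ends. The robot is clear of everything.

```bash
python3 -c "
from cell import bot
print(bot.hand_in())"
```

```text
the job is handed in; nothing more can be done
None
```

The cassette is back in the long recess of the larger grey tray, bits up, pressed home and flush at both ends. The press stayed under about 22 N (tray sink about 12 mm), the gripper is clear, and I handed the job in after about 25.5 s.

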